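# Clear a sawn blank into the chute past the flip stop

### The arm

A 6-joint arm with a two-finger parallel gripper is mounted at the origin on the work surface. World frame = base frame: x ahead of the robot, y to its left, z up, the work surface at z = 0. Lengths are in mm, angles in rad, forces in N, time in s.
With the tool pointing down it reaches from about 350 to 975 mm from the base axis. Payload 7.1 kg.
Tool frame: the origin (TCP) lies midway between the tips of the shut fingers; the grasp point (between the pads) lies 19 mm behind it (ctrl.grasp_offset is the distance from the TCP to the grasp point, in mm); z points along the fingers, y is the line along which they close (so a half turn about z gives the same grasp; the last joint's range is limited). The gripper opens to 88 mm and grips with 3 to 60 N. Pads are 20 mm wide; open, the fingers measure 115 mm over their backs; the gripper's body (75 mm by 178 mm) begins 61 mm behind the grasp point.
Start: joints at [-1.188, 0.423, 1.63, -0, 1.089, -0.019], TCP at [244.438, -575.2, 222.675] pointing down, gripper open.
Joint ranges: [-3, 3], [-0.9, 2.11], [0.09, 2.58], [-1.31, 4.45], [0.11, 2.69], [-2.54, 2.54]. Speed limits (rad/s): [2.39, 2.39, 3.01, 3.14, 3.14, 3.14].

### API

Orientations are given as a rotation vector (axis times angle).
In Python, from workcell import ctrl gives the robot as it stands. The module is installed in compiled form; this text tells all that it offers.
- The arm moves only by the tool servo_tool, never from a script. Its argument "rows" is a list of rows, each a list of 7 numbers: the turn, a rotation vector about the tool's x, y, z as a fraction of full scale, then the shift along the tool's x, y, z as a fraction of full scale, then the finger opening in mm, from 0 to 87.8. A call has 1 to 10 rows; each row is the pose to reach, as a shift and turn from the pose commanded when the call began, along the tool's axes at that moment; what a row does not reach only later rows make up. Full scale, the value 1, is 20 cm for a shift and 1.5 rad for a turn. A row lasts 1/8 s, in which the tool goes at most 62.5 mm and 10.7 degrees, less where a joint would pass 70% of its speed; a pose out of reach is approached as far as the arm can. A call with a number of a shift or a turn outside -1 to 1 is refused whole. A call with a gripper value outside its range is refused whole. The fingers move at their own pace and stop on an object; the grip force is fixed at half the most. Time passes only in rows, so rows that repeat a pose let the fingers close. It gives the time, the measured TCP pose, the force, the opening and the grip force at its end, in the units of the state.
- ctrl.get_obs(): the state, without advancing time (a new reading comes with each control period).
- ctrl.get_image(name): name is "side" or "top" or "wrist"; returns (picture, depth): 400x640x3 uint8, red, green, blue; 400x640 float32, mm along the optical axis (not along the pixel's ray), 0 where there is no reading.
- ctrl.camera_info(name): a dict with "intrinsics" (3x3 intrinsics, pixels), "k1" (the pictures are not rectified: a ray, as slopes to the right and down, at radius r is drawn at 1 + k1 r^2 times it, then the intrinsics apply), "R" (3x3) and "t" (3): a world point X has camera coordinates R X + t. Camera axes: x right, y down, z forward; pixel columns grow to the right and rows downward; lengths in mm; the calibration is good to about 2 mm. A picture is of the moment at which its call begins: read the wrist's pose just before it. camera_info takes no time and is no camera call; for the wrist camera it gives the pose at the moment of the call.
- ctrl.close_job(): hands the job in; it is judged then, once.
The state is a dict: "t": time; "qpos": joint angles; "qvel": joint speeds; "joint_torque": joint torques, N m; "ee_pos": TCP position; "orientation": TCP orientation; "ft_force": force on the tool from outside, world axes, zero at the start; "moment": the same for the moment, N m; "width": finger opening in mm; "grasp_force": force on a finger pad.
Only numpy, scipy, OpenCV 4.12 (cv2) and the standard library are available. Lean on these libraries where they do the work, as an engineer would, in place of code of your own. Each camera call takes 0.05 s, during which the arm holds its last target. There are 200 camera calls.

### The job

A rosewood blank has been sawn to length and lies on the saw bench, up against the red flip stop. Swing the stop up out of the way, push the blank along the fence, without lifting it, off the end of the bed so that it drops down the chute into the blue bin, then swing the stop all the way down again for the next cut. Leave the stock bar, the try square, the saw and the glue bottle where they are.

Things in the scene. Friction and masses are not known exactly. Their poses are not given: they have to be found in the camera images.
- saw_bench: Fixed beech saw bench. Origin at table level; x away from the robot, y along the fence to the chute, z up. Bed: surface z=180 mm, x -100 to 100, y -460 to -40 mm. Aluminium fence 35 mm high, front face x=30 mm, all along the bed and 70 mm beyond. Past the bed's end a steel chute, x -62 to 62 mm, slopes 44 deg down to the bin from 10 mm below the edge; its walls start 15 mm above bed level
- bed_end (a point): point on the top edge where the bed ends and the chute begins, 22 mm in front of the fence; axes as the saw bench
- bin_floor (a point): centre of the inner floor of the fixed open blue plastic bin at the foot of the chute; inside 160 mm (x) by 270 mm (y), walls 60 mm high; smooth, like the chute; axes as the saw bench. One earlier blank of the same size already lies in it
- stop (a joint): flip stop angle, rad: 0 = down, its red foot hanging in front of the fence to bed level, just past the bed's end, blocking the way; grows to 1.8 as the arm swings up and back over the fence. Friction hinge: stays where it is left, needs about 2 N at the handle. Above 0.9 the foot is clear of a blank passing below
- stop_handle (a point): middle of the free length of the stop's handle: round steel bar 12 mm thick, parallel to the hinge (bench y), sticking out from the red arm towards the chute, free from 27 mm before to 24 mm past this point. Stop down: 58 mm above the bed, at bench x=-40 mm. Moves on a circle of 82 mm radius about stop_hinge. Being round, it can turn between the fingers as the arm swings
- stop_hinge (a point): point on the hinge axis (along the bench's y) level with stop_handle along y; fixed to the bench, 55 mm above the bed, 42 mm beyond the bench's centre line
- blank: loose dark rosewood blank 40 x 180 x 24 mm (x, y, z), about 170 g, lying flat on the bed, long side (its y) along the fence 0 to 3 mm from it, overhanging the bed's end by about 33 mm, its +y end 1 to 5 mm short of the stop's foot (8 mm thick, centred at bench y=0). Origin at the centre of its underside
- stock_bar: loose rosewood bar of the same section, 40 x 170 x 24 mm (x, y, z), from which the blank was cut, drawn back along the fence so that 70 to 100 mm are free between it and the blank. Origin at the centre of its underside. To be left alone
- try_square: loose small try square lying on the bed in front of the stock bar: wooden stock 18 x 90 x 14 mm (its y is the long side), steel blade 60 mm towards its -x. To be left alone
- pull_saw: loose pull saw lying flat on the table on the worker's side of the bench, 390 mm long along its y, at most 21 mm high; origin where blade (+y) and handle (-y) meet. To be left alone
- glue: glue bottle 52 mm across and 140 mm tall with a yellow label, standing on the table beyond the bench; origin at the centre of its underside. To be left alone

How it is judged (in metres and radians):
On the way, in this order (a step that is already met when the one before it is completed fails the run):
1. the stop is swung up clear (above 0.9 rad) while the blank is still on the bed (value of joint stop above 0.9 rad and z of blank in the frame of saw_bench above 0.175 m), for 0.2 s.
2. the blank lies still in the bin (x of blank in the frame of bin_floor between -0.085 and 0.085 m and y of blank in the frame of bin_floor between -0.135 and 0.135 m and z of blank in the frame of bin_floor between -0.01 and 0.045 m and linear speed of blank below 0.03 m/s), for 0.2 s.
At the end, for the whole second after the job is handed in: the blank lies still (under 0.03 m/s) in the blue bin: its origin over the bin's floor and less than 45 mm above it; the stop is down again, within 0.1 rad (all of step 2 and value of joint stop below 0.1 rad); the robot touches nothing.
It fails at once if the blank is lifted more than 25 mm off the bed (z of blank in the frame of saw_bench above 0.205 m).
It fails at once if the stock bar, try square, saw or glue bottle is moved more than 25 mm (distance of any of stock_bar, try_square, pull_saw, glue from where it was at the start of the episode above 0.025 m).
It also fails if it takes over 64 s, if anything falls off the work surface, if the arm or the gripper's body presses on something with over 40 N, if the wrist force passes 120 N, or if a joint passes its speed limit or range.

## Working session

There is one attempt and no reset: what is moved stays moved. The work goes in short steps, Python scripts to look and compute and a tool call to move; the robot and the scene stay as the last step left them, time stands still between calls to the robot, and variables do not carry over. Pictures are saved under pics/ and viewed, at most 10 in all, crops included, and the job is handed in when it is done.

Besides the shell and the picture viewer there is one more tool, called as name(argument=value, ...), one argument or row to a line, values as JSON. servo_tool: Moves the arm, as the interface text tells. Its arguments: {"type":"object","properties":{"rows":{"type":"array","items":{"type":"array","items":{"type":"number"}}}},"required":["rows"]}

```bash
mkdir -p pics
python3 - <<'E'
from workcell import ctrl
import cv2,numpy as np
o=ctrl.get_obs(); print(o['t'],o['ee_pos'],o['orientation'],o['width'])
for n in ("top","side"):
    im,d=ctrl.get_image(n); cv2.imwrite(f"pics/{n}0.png",im[:,:,::-1]); np.save(f"{n}0.npy",d); np.save(f"{n}0_rgb.npy",im)
    c=ctrl.camera_info(n); print(n,c)
E
```

```text
0.0 [ 244.22841844 -574.70279604  221.93258746] [-3.07697529e+00 -6.26533724e-01  4.18814084e-04] 87.85179587694334
top {'intrinsics': array([[455.04597902,   0.        , 323.18444765],
       [  0.        , 455.04597902, 195.95205666],
       [  0.        ,   0.        ,   1.        ]]), 'k1': -0.05536943263231541, 'R': array([[-0.02464776, -0.99967731, -0.00614594],
       [-0.98140709,  0.02536696, -0.19025416],
       [ 0.19034867,  0.00134233, -0.98171563]]), 't': array([ -27.73287969,  583.66913879, 1196.81977888])}
side {'intrinsics': array([[428.96452913,   0.        , 323.64721597],
       [  0.        , 428.96452913, 201.80426788],
       [  0.        ,   0.        ,   1.        ]]), 'k1': -0.07776251332031502, 'R': array([[-0.9945012 , -0.10463062,  0.00444889],
       [-0.06372577,  0.57090126, -0.81854186],
       [ 0.08310466, -0.81432438, -0.57442965]]), 't': array([529.44497621, 191.2260683 , 971.78686484])}
```

View pics/top0.png

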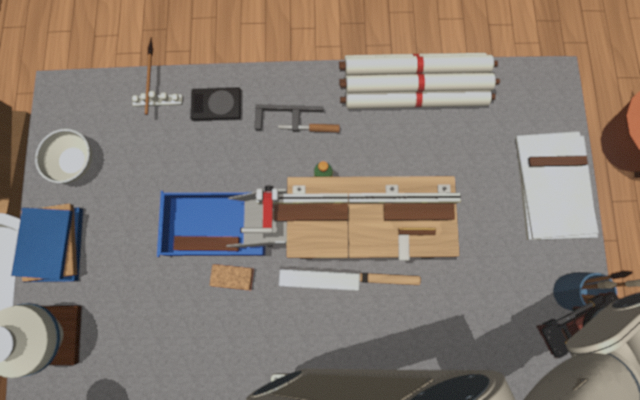

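View pics/side0.png

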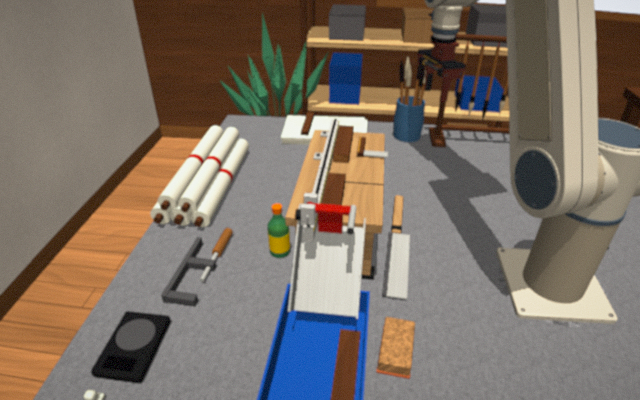

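The top view shows the bed at about (287–458, 178–258), with the blank at (277–348, 212) and the stock bar at (384–453, 212). The red stop is at (268, 208), its handle at (243–275, 231), and the bin is on the left with the earlier blank in it. The side view confirms that the stop is down, with the foot at (332, 218) and the handle at (351, 218).

```bash
cat > h.py <<'E'
import numpy as np,cv2
from workcell import ctrl
def rays(n,uv,c=None):
    c=c or ctrl.camera_info(n)
    uv=np.asarray(uv,float).reshape(-1,1,2)
    p=cv2.undistortPoints(uv,c['intrinsics'],np.array([c['k1'],0,0,0.]))[:,0]
    return np.c_[p,np.ones(len(p))],c
def plane(n,uv,z,c=None):
    r,c=rays(n,uv,c); R,t=c['R'],c['t']; o=-R.T@t; d=r@R
    return o+d*((z-o[2])/d[:,2])[:,None]
def cloud(n,depth,c=None):
    h,w=depth.shape; v,u=np.mgrid[:h,:w]
    r,c=rays(n,np.c_[u.ravel(),v.ravel()],c)
    return ((r*depth.reshape(-1,1)-c['t'])@c['R']).reshape(h,w,3)
def proj(n,X,c=None):
    c=c or ctrl.camera_info(n)
    return cv2.projectPoints(np.asarray(X,float).reshape(-1,1,3),cv2.Rodrigues(c['R'])[0],c['t'],c['intrinsics'],np.array([c['k1'],0,0,0.]))[0][:,0]
E
python3 - <<'E'
from h import *
im=np.load('top0_rgb.npy');d=np.load('top0.npy');P=cloud('top',d)
hsv=cv2.cvtColor(im,cv2.COLOR_RGB2HSV)
roi=np.zeros(d.shape,bool);roi[165:270,150:470]=1
Z=P[...,2]
def rect(m,z,name):
    m=cv2.morphologyEx(m.astype(np.uint8),cv2.MORPH_CLOSE,np.ones((3,3)))
    cs,_=cv2.findContours(m,cv2.RETR_EXTERNAL,cv2.CHAIN_APPROX_NONE)
    for c in cs:
        if cv2.contourArea(c)<60: continue
        w=plane('top',c[:,0],z)[:,:2].astype(np.float32)
        print(name,np.round(cv2.minAreaRect(w),1).tolist() if 0 else [np.round(x,1) for x in cv2.minAreaRect(w)],'zmed',np.median(Z[m>0]).round(1))
bed=roi&(abs(Z-180)<9)&(d>0)&(hsv[...,0]<25)&(hsv[...,2]>120)&(hsv[...,1]>60)
full=bed|(roi&(hsv[...,0]<25)&(Z>190)&(hsv[...,1]>60)&(P[...,1]<-200))
rect(bed,180,'bed')
dark=roi&((hsv[...,0]<12)|(hsv[...,0]>170))&(hsv[...,2]<130)&(hsv[...,1]>110)
rect(dark,204,'dark')
red=roi&((hsv[...,0]<6)|(hsv[...,0]>174))&(hsv[...,2]>140)&(hsv[...,1]>160)
rect(red,235,'red'); 
v,u=np.where(red);print('red px',u.min(),u.max(),v.min(),v.max(),'pts',np.percentile(P[red],[2,50,98],axis=0).round(1))
for uv in [(250,231),(255,231),(260,231),(268,231),(245,231),(255,230),(255,232)]:
    print(uv,im[uv[1],uv[0]],P[uv[1],uv[0]].round(1))
big=im[160:275,150:360];cv2.imwrite('pics/crop.png',cv2.resize(big[:,:,::-1],None,fx=3.8,fy=3.8,interpolation=cv2.INTER_CUBIC))
E
```

```text
bed [array([ 472.3, -160.6]), array([417.5, 131.8]), np.float64(88.8)] zmed 179.9
bed [array([ 584.8, -162.6]), array([418.2,  43.3]), np.float64(88.5)] zmed 179.9
dark [array([446.9, 240.3]), array([150.5,  28.7]), np.float64(88.7)] zmed 203.0
dark [array([ 460.6, -263.4]), array([83.9,  4.8]), np.float64(88.4)] zmed 203.0
dark [array([ 510. , -272.3]), array([164.5,  36.6]), np.float64(88.5)] zmed 203.0
dark [array([515.9,  -8.8]), array([180.8,  37.9]), np.float64(89.6)] zmed 203.0
red [array([519.4,  89.7]), array([18.8, 78.6]), np.float64(89.8)] zmed 242.6
red px 263 271 193 226 pts [[479.3  79.2 238.1]
 [516.9  88.5 242.6]
 [554.3  96.  247.1]]
(250, 231) [169 168 161] [468.6 128.1 242.9]
(255, 231) [172 171 164] [468.  116.1 245.8]
(260, 231) [174 172 165] [468.3 105.2 240.9]
(268, 231) [171 168 161] [467.6  86.5 242.3]
(245, 231) [170 168 162] [468.8 139.6 243. ]
(255, 230) [187 187 180] [470.5 116.3 244.1]
(255, 232) [150 148 142] [484.5 140.9  84.3]
```

View pics/crop.png

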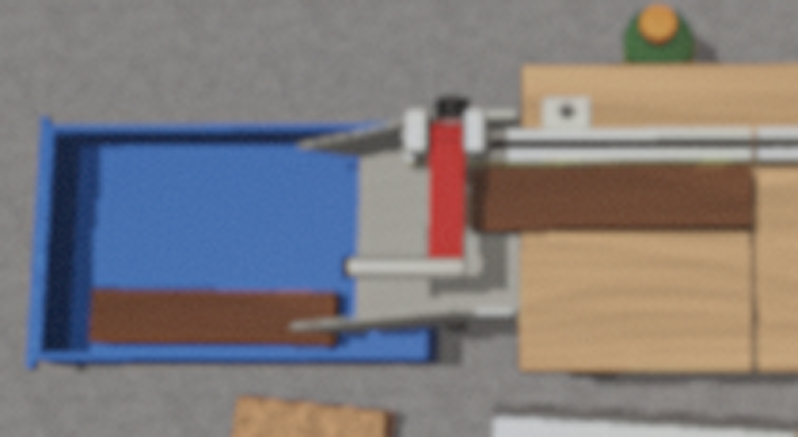

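The crop shows the handle bar at crop x 345–462, y 266 and the red arm at x 430–465, all clear of the chute walls. The gap between blank and stock bar is about 88 mm. Next I compute the bench frame and the first move.

```bash
cat >> h.py <<'E'
from scipy.spatial.transform import Rotation as Rn
YAW=np.deg2rad(-1.4); O=np.array([512.7,88.3,0.])
def W(x,y,z):  # bench -> world
    c,s=np.cos(YAW),np.sin(YAW); return O+[c*x-s*y,s*x+c*y,z]
c,s=np.cos(YAW),np.sin(YAW)
RT=np.array([[-s,c,0],[c,s,0],[0,0,-1.]])  # tool x=bench y, y=bench x, z down
def need(p):
    o=ctrl.get_obs(); R=Rn.from_rotvec(o['orientation']).as_matrix()
    print('t',round(o['t'],2),'rot',((Rn.from_matrix(R.T@RT)).as_rotvec()/1.5).round(3),'shift',(R.T@(np.asarray(p)-o['ee_pos'])/200).round(3),'w',round(o['width'],1),'F',o['ft_force'].round(1))
E
python3 - <<'E'
from h import *
print('handle',W(-40,37,238),'hinge',W(42,37,235),'blank rear',W(8,-187,0))
need(W(-40,41,320))
# second leg check: via point
for p in [W(-40,-150,330),W(-150,-350,330)]: need(p)
E
```

```text
handle [473.615931   126.26624225 238.        ] hinge [555.59145316 124.26280364 235.        ] blank rear [516.1287946  -98.83963601   0.        ]
t 0.1 rot [-0.001 -0.001 -0.763] shift [ 2.434 -2.796 -0.486] w 88.1 F [-0.9 -0.3  0.5]
t 0.1 rot [-0.001 -0.001 -0.763] shift [ 2.04  -1.927 -0.537] w 88.1 F [-0.9 -0.3  0.5]
t 0.1 rot [-0.001 -0.001 -0.763] shift [ 1.125 -1.244 -0.538] w 88.1 F [-0.9 -0.3  0.5]
```

servo_tool(
  rows=[
    [0, 0, -0.1, 0.15, -0.15, -0.2, 60],
    [0, 0, -0.2, 0.3, -0.3, -0.4, 60],
    [0, 0, -0.32, 0.45, -0.5, -0.54, 60],
    [0, 0, -0.44, 0.6, -0.65, -0.54, 60],
    [0, 0, -0.55, 0.75, -0.8, -0.54, 60],
    [0, 0, -0.66, 0.85, -0.95, -0.54, 60],
    [0, 0, -0.763, 0.95, -1, -0.54, 60],
    [0, 0, -0.763, 1, -1, -0.54, 60],
  ],
)

```text
t: 1.1
ee_pos: [350.7, -312.0, 330.7]
orientation: [-2.248, -2.194, 0.0]
ft_force: [0.3, -0.6, 0.2]
width: 59.8
grasp_force: 0.0
```

```bash
python3 -c "
from h import *
need(W(-40,41,320))"
```

```text
t 1.1 rot [-0. -0. -0.] shift [2.226 0.561 0.053] w 59.8 F [ 0.3 -0.6  0.2]
```

servo_tool(
  rows=[
    [0, 0, 0, 0.25, 0.07, 0, 60],
    [0, 0, 0, 0.5, 0.14, 0, 60],
    [0, 0, 0, 0.75, 0.21, 0, 60],
    [0, 0, 0, 1, 0.28, 0, 60],
  ],
)

```text
t: 1.6
ee_pos: [411.8, -113.4, 330.7]
orientation: [2.253, 2.188, 0.0]
ft_force: [1.7, 0.2, -0.2]
width: 60.2
grasp_force: 0.0
```

servo_tool(
  rows=[
    [0, 0, 0, 0.25, 0.07, 0, 60],
    [0, 0, 0, 0.5, 0.14, 0, 60],
    [0, 0, 0, 0.75, 0.21, 0, 60],
    [0, 0, 0, 1, 0.28, 0, 60],
  ],
)

```text
t: 2.1
ee_pos: [472.9, 85.5, 330.6]
orientation: [2.253, 2.189, -0.0]
ft_force: [1.1, -1.1, -0.0]
width: 59.9
grasp_force: 0.0
```

servo_tool(
  rows=[
    [0, 0, 0, 0.15, 0, 0, 60],
    [0, 0, 0, 0.22, 0, 0.05, 60],
    [0, 0, 0, 0.22, 0, 0.05, 60],
  ],
)

```text
t: 2.48
ee_pos: [472.6, 128.0, 319.3]
orientation: [-2.248, -2.193, 0.004]
ft_force: [-0.4, -1.5, 0.2]
width: 60.1
grasp_force: 0.0
```

Run:
```python
from h import *
need(W(-40,41,219))
im,d=ctrl.get_image('wrist'); c=ctrl.camera_info('wrist')
print(proj('wrist',[W(-40,10,238),W(-40,37,238),W(-40,61,238)],c).round(1))
cv2.imwrite('pics/w1.png',im[:,:,::-1])
```

```text
t 2.48 rot [-0.002  0.001 -0.   ] shift [0.012 0.006 0.501] w 60.1 F [-0.4 -1.5  0.2]
[[319.7 231.1]
 [319.7 198.8]
 [319.8 168.4]]
```

View pics/w1.png

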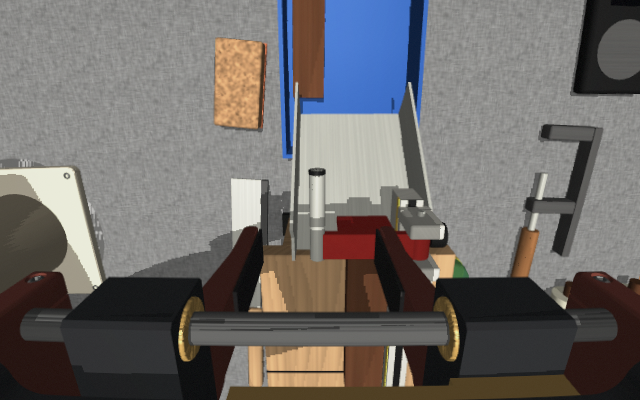

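The wrist view shows the handle at column 317, rows 170–260, within about 3 px of the prediction and centred between the fingers. I descend and grip it.

servo_tool(
  rows=[
    [0, 0, 0, 0.01, 0, 0.2, 60],
    [0, 0, 0, 0.01, 0, 0.4, 60],
    [0, 0, 0, 0.01, 0, 0.5, 60],
    [0, 0, 0, 0.01, 0, 0.5, 30],
    [0, 0, 0, 0.01, 0, 0.5, 0],
    [0, 0, 0, 0.01, 0, 0.5, 0],
    [0, 0, 0, 0.01, 0, 0.5, 0],
    [0, 0, 0, 0.01, 0, 0.5, 0],
  ],
)

```text
t: 3.52
ee_pos: [472.3, 130.3, 220.9]
orientation: [-2.248, -2.193, 0.002]
ft_force: [-13.5, 2.4, 9.5]
width: 13.5
grasp_force: 6.7
```

Run:
```python
from h import *
need(W(-40,41,219))
p=0.037
for th in np.arange(0.15,1.51,0.15): # shift along tool y and z from the start
    print(th.round(2),((82*(np.cos(p)-np.cos(th+p)))/200).round(3),(-82*(np.sin(th+p)-np.sin(p))/200).round(3))
```

```text
t 3.52 rot [-0.001 -0.    -0.   ] shift [0.    0.007 0.01 ] w 13.5 F [-13.5   2.4   9.5]
0.15 0.007 -0.061
0.3 0.023 -0.12
0.45 0.047 -0.177
0.6 0.08 -0.229
0.75 0.12 -0.275
0.9 0.167 -0.315
1.05 0.219 -0.348
1.2 0.275 -0.372
1.35 0.335 -0.388
1.5 0.396 -0.395
```

servo_tool(
  rows=[
    [0, 0, 0, 0, 0.005, -0.06, 0],
    [0, 0, 0, 0, 0.02, -0.12, 0],
    [0, 0, 0, 0, 0.045, -0.175, 0],
    [0, 0, 0, 0, 0.08, -0.23, 0],
    [0, 0, 0, 0, 0.12, -0.275, 0],
    [0, 0, 0, 0, 0.165, -0.315, 0],
    [0, 0, 0, 0, 0.22, -0.35, 0],
    [0, 0, 0, 0, 0.275, -0.37, 0],
    [0, 0, 0, 0, 0.335, -0.39, 0],
    [0, 0, 0, 0, 0.395, -0.395, 0],
  ],
)

```text
t: 4.78
ee_pos: [552.2, 128.4, 301.3]
orientation: [2.248, 2.194, 0.0]
ft_force: [-5.4, 1.4, -1.3]
width: 11.3
grasp_force: 30.0
```

servo_tool(
  rows=[
    [0, 0, 0, 0, 0, 0, 0],
    [0, 0, 0, 0, 0, 0, 0],
  ],
)

```text
t: 5.03
ee_pos: [553.3, 128.4, 301.0]
orientation: [2.247, 2.193, 0.005]
ft_force: [0.2, 0.4, 5.3]
width: 11.1
grasp_force: 30.0
```

Run:
```python
from h import *
need(W(-40,41,219))
im,d=ctrl.get_image('side'); cv2.imwrite('pics/s1.png',cv2.resize(im[120:330,200:420,::-1],None,fx=2.7,fy=2.7))
```

```text
t 5.03 rot [ 0.002 -0.     0.   ] shift [-0.    -0.4    0.409] w 11.1 F [0.2 0.4 5.3]
```

View pics/s1.png

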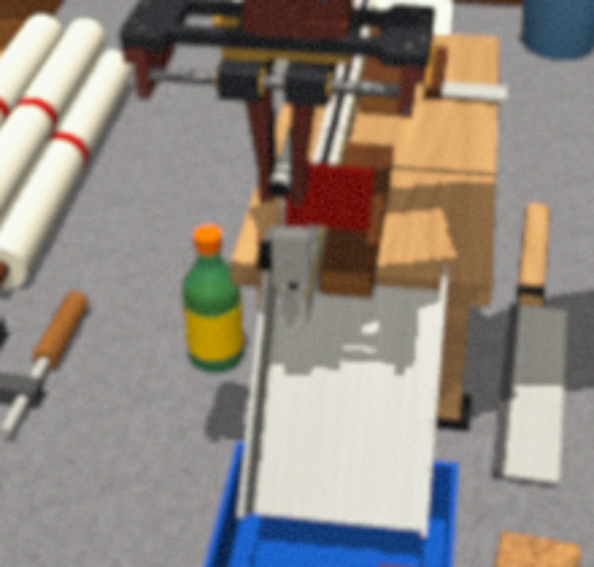

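The side view shows the red foot swung up (crop 330, 195), with the fingers on the handle and the blank still on the bed. I release, lift, and move over the gap.

servo_tool(
  rows=[
    [0, 0, 0, 0, 0, 0, 30],
    [0, 0, 0, 0, 0, 0, 40],
    [0, 0, 0, 0, 0, 0, 40],
    [0, 0, 0, 0, 0, -0.2, 40],
    [0, 0, 0, 0, 0, -0.45, 40],
    [0, 0, 0, -0.25, -0.05, -0.45, 20],
    [0, 0, 0, -0.5, -0.1, -0.45, 0],
    [0, 0, 0, -0.75, -0.15, -0.45, 0],
    [0, 0, 0, -1, -0.2, -0.45, 0],
  ],
)

```text
t: 6.2
ee_pos: [506.7, -72.1, 389.7]
orientation: [2.248, 2.194, 0.0]
ft_force: [0.0, -0.9, 0.2]
width: 3.6
grasp_force: 0.0
```

Run:
```python
from h import *
need(W(8,-231,188))
im,d=ctrl.get_image('top');P=cloud('top',d);Z=P[...,2]
hsv=cv2.cvtColor(im,cv2.COLOR_RGB2HSV)
m=((hsv[...,0]<12)|(hsv[...,0]>170))&(hsv[...,2]<130)&(hsv[...,1]>110)&(abs(Z-203)<8)
m[:165]=0;m[240:]=0;m[:,:250]=0;m[:,470:]=0
cs,_=cv2.findContours(m.astype(np.uint8),0,1)
for c in cs:
    if cv2.contourArea(c)>100:
        w=(plane('top',c[:,0],204)-O)[:,:2]@RT[:2,:2].T; print('bench y',w[:,0].min(),w[:,0].max(),'x',w[:,1].min(),w[:,1].max())
```

```text
t 6.2 rot [0. 0. 0.] shift [-0.352  0.05   1.008] w 3.6 F [ 0.  -0.9  0.2]
bench y -443.149185930456 -319.04246862830047 x -12.217659650187993 24.443897106271308
bench y -124.65381976098574 -86.17791174357401 x -11.732731546975195 24.820211172141644
```

servo_tool(
  rows=[
    [0, 0, 0, -0.2, 0.03, 0, 0],
    [0, 0, 0, -0.35, 0.05, 0.15, 0],
    [0, 0, 0, -0.35, 0.05, 0.4, 0],
    [0, 0, 0, -0.35, 0.05, 0.65, 0],
    [0, 0, 0, -0.35, 0.05, 0.85, 0],
    [0, 0, 0, -0.35, 0.05, 0.95, 0],
    [0, 0, 0, -0.35, 0.05, 1, 0],
    [0, 0, 0, -0.35, 0.05, 1, 0],
  ],
)

```text
t: 7.25
ee_pos: [515.5, -140.8, 189.4]
orientation: [-2.248, -2.194, 0.001]
ft_force: [-0.2, -0.3, -0.1]
width: 0.2
grasp_force: 0.0
```

Run:
```python
from h import *
need(W(8,-58,188))
```

```text
t 7.25 rot [-0.001 -0.     0.   ] shift [ 0.855 -0.002  0.007] w 0.2 F [-0.2 -0.3 -0.1]
```

servo_tool(
  rows=[
    [0, 0, 0, 0.1, 0, 0, 0],
    [0, 0, 0, 0.16, 0, 0, 0],
    [0, 0, 0, 0.22, 0, 0, 0],
    [0, 0, 0, 0.28, 0, 0, 0],
    [0, 0, 0, 0.34, 0, 0, 0],
    [0, 0, 0, 0.4, 0, 0, 0],
  ],
)

```text
t: 8.0
ee_pos: [517.6, -60.2, 189.8]
orientation: [2.248, 2.194, 0.0]
ft_force: [-0.1, -3.3, 2.1]
width: 0.4
grasp_force: 1.8
```

servo_tool(
  rows=[
    [0, 0, 0, 0.07, 0, 0, 0],
    [0, 0, 0, 0.14, 0, 0, 0],
    [0, 0, 0, 0.21, 0, 0, 0],
    [0, 0, 0, 0.28, 0, 0, 0],
    [0, 0, 0, 0.35, 0, 0, 0],
    [0, 0, 0, 0.42, 0, 0, 0],
    [0, 0, 0, 0.46, 0, 0, 0],
    [0, 0, 0, 0.46, 0, 0, 0],
    [0, 0, 0, 0.46, 0, 0, 0],
  ],
)

```text
t: 9.12
ee_pos: [519.7, 30.9, 189.6]
orientation: [-2.248, -2.194, 0.0]
ft_force: [-0.2, -0.7, -0.6]
width: 0.1
grasp_force: 0.0
```

Run:
```python
from h import *
need(W(8,-58,188))
im,d=ctrl.get_image('side'); cv2.imwrite('pics/s2.png',cv2.resize(im[120:400,200:420,::-1],None,fx=2.1,fy=2.1))
```

```text
t 9.12 rot [-0.  0. -0.] shift [-0.004 -0.002  0.008] w 0.1 F [-0.2 -0.7 -0.6]
```

View pics/s2.png

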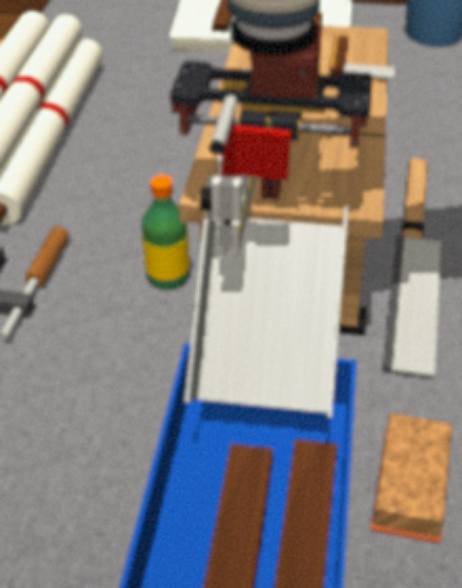

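The side view shows the blank lying flat in the bin at (305, 520) beside the earlier one at (238, 520), and the stop is still up. I back off, rise, and return over the handle.

servo_tool(
  rows=[
    [0, 0, 0, -0.15, 0, 0, 0],
    [0, 0, 0, -0.3, 0, 0, 0],
    [0, 0, 0, -0.3, 0, -0.25, 0],
    [0, 0, 0, -0.3, 0, -0.5, 0],
    [0, 0, 0, -0.3, 0, -0.75, 20],
    [0, 0, 0, -0.3, 0, -1, 60],
    [0, 0, 0, -0.05, 0.05, -1, 60],
    [0, 0, 0, 0.2, 0.1, -1, 60],
    [0, 0, 0, 0.45, 0.155, -1, 60],
    [0, 0, 0, 0.49, 0.155, -1, 60],
  ],
)

```text
t: 10.42
ee_pos: [553.4, 130.2, 389.3]
orientation: [-2.246, -2.196, 0.0]
ft_force: [-0.3, -0.3, -0.7]
width: 56.8
grasp_force: 0.0
```

servo_tool(
  rows=[
    [0, 0, 0, 0, 0, 0, 60],
  ],
)

```text
t: 10.55
ee_pos: [552.9, 128.0, 389.3]
orientation: [-2.248, -2.195, 0.001]
ft_force: [-0.0, 0.1, -0.5]
width: 59.8
grasp_force: 0.0
```

Run:
```python
from h import *
need([553.3,128.4,301])
im,d=ctrl.get_image('wrist'); c=ctrl.camera_info('wrist')
h=np.array([553.3,128.4,320])
print(proj('wrist',[h+[0,20,0],h-[0,20,0]],c).round(1))
cv2.imwrite('pics/w2.png',im[:,:,::-1])
```

```text
t 10.55 rot [-0.  0.  0.] shift [0.003 0.002 0.442] w 59.8 F [-0.   0.1 -0.5]
[[318.3 174.9]
 [319.6 226.5]]
```

View pics/w2.png

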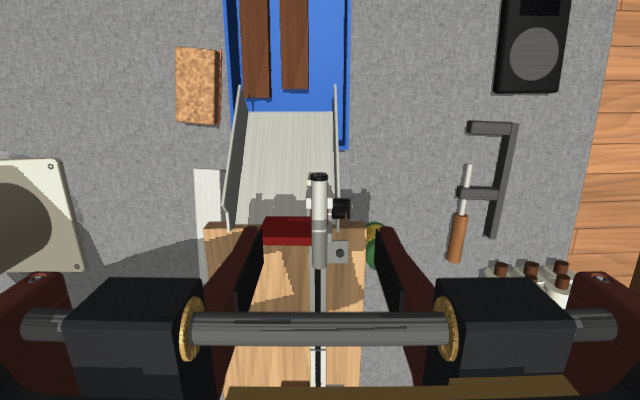

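The wrist view shows the raised handle at column 319, centred between the fingers, and both blanks in the bin. I descend and grip.

servo_tool(
  rows=[
    [0, 0, 0, 0.005, 0, 0.2, 60],
    [0, 0, 0, 0.005, 0, 0.35, 60],
    [0, 0, 0, 0.005, 0, 0.44, 60],
    [0, 0, 0, 0.005, 0, 0.44, 30],
    [0, 0, 0, 0.005, 0, 0.44, 0],
    [0, 0, 0, 0.005, 0, 0.44, 0],
    [0, 0, 0, 0.005, 0, 0.44, 0],
    [0, 0, 0, 0.005, 0, 0.44, 0],
    [0, 0, 0, 0.005, 0, 0.44, 0],
  ],
)

```text
t: 11.72
ee_pos: [553.3, 129.4, 302.0]
orientation: [2.248, 2.194, 0.001]
ft_force: [-0.4, -0.1, 2.4]
width: 11.2
grasp_force: 30.0
```

servo_tool(
  rows=[
    [0, 0, 0, 0, -0.06, 0.005, 0],
    [0, 0, 0, 0, -0.12, 0.025, 0],
    [0, 0, 0, 0, -0.175, 0.045, 0],
    [0, 0, 0, 0, -0.23, 0.08, 0],
    [0, 0, 0, 0, -0.275, 0.12, 0],
    [0, 0, 0, 0, -0.315, 0.165, 0],
    [0, 0, 0, 0, -0.35, 0.22, 0],
    [0, 0, 0, 0, -0.375, 0.275, 0],
    [0, 0, 0, 0, -0.39, 0.335, 0],
    [0, 0, 0, 0, -0.395, 0.395, 0],
  ],
)

```text
t: 12.98
ee_pos: [471.5, 131.3, 221.0]
orientation: [-2.246, -2.191, 0.006]
ft_force: [-7.0, 3.4, 3.3]
width: 11.2
grasp_force: 30.0
```

Run:
```python
from h import *
need(W(-41,41,219))
```

```text
t 12.97 rot [-0.004  0.    -0.   ] shift [-0.005  0.006  0.01 ] w 11.2 F [-7.   3.4  3.3]
```

servo_tool(
  rows=[
    [0, 0, 0, 0, 0.005, 0.01, 0],
    [0, 0, 0, 0, 0.005, 0.02, 0],
    [0, 0, 0, 0, 0.005, 0.025, 0],
    [0, 0, 0, 0, 0.005, 0.025, 0],
  ],
)

```text
t: 13.48
ee_pos: [471.2, 131.3, 215.9]
orientation: [-2.245, -2.189, 0.01]
ft_force: [-12.0, 3.9, 6.9]
width: 11.2
grasp_force: 30.0
```

Upward force is building, so the stop is at its lower limit. I release, retreat, and check.

servo_tool(
  rows=[
    [0, 0, 0, 0, 0, 0, 30],
    [0, 0, 0, 0, 0, 0, 55],
    [0, 0, 0, 0, 0, 0, 55],
    [0, 0, 0, 0, 0, 0, 55],
    [0, 0, 0, 0, 0, -0.15, 55],
    [0, 0, 0, 0, 0, -0.4, 55],
    [0, 0, 0, 0, -0.2, -0.65, 55],
    [0, 0, 0, 0, -0.45, -0.8, 55],
    [0, 0, 0, 0, -0.6, -0.8, 55],
    [0, 0, 0, 0, -0.6, -0.8, 55],
  ],
)

```text
t: 14.72
ee_pos: [354.2, 134.1, 378.3]
orientation: [2.247, 2.195, 0.003]
ft_force: [0.9, -0.3, -0.5]
width: 55.1
grasp_force: 0.0
```

Run:
```python
from h import *
need(W(-41,41,219))
im,d=ctrl.get_image('side')
im0=np.load('side0_rgb.npy')
red=lambda a:(a[...,0]>120)&(a[...,1]<40)&(a[...,2]<40)
for a in (im0,im):
    m=red(a[180:250,290:380]); v,u=np.where(m); print(len(u),u.mean()+290,v.mean()+180,v.min()+180,v.max()+180)
cv2.imwrite('pics/s3.png',cv2.resize(np.hstack([a[110:400,240:400,::-1] for a in (im0,im)]),None,fx=2,fy=2))
```

```text
t 14.72 rot [ 0.001 -0.     0.001] shift [-0.005  0.591  0.798] w 55.1 F [ 0.9 -0.3 -0.5]
430 331.01162790697674 216.00232558139535 204 232
423 330.9385342789598 216.92198581560285 205 231
```

View pics/s3.png

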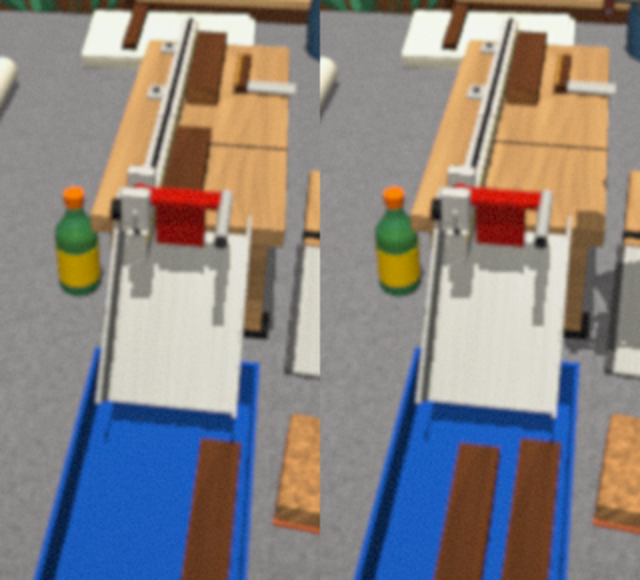

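In the before/after side views the red foot matches its starting position to within about 1 px (centroid row 216.0 before, 216.9 now). Both blanks lie in the bin, and the bar, square, saw and glue bottle have not moved.

```bash
python3 -c "
from workcell import ctrl
print(ctrl.close_job())"
```

```text
the job is handed in; nothing more can be done
None
```

The job is handed in: the blank is in the blue bin, the stop is back down, and the stock bar, try square, saw and glue bottle look unmoved in the last camera view; no verdict came back from the judge.

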